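# Key the test amplifier from its push-button boxes

### The job

Key the amplifier from its push-button boxes: press the round key well down with the fingertips and let it come back up, then press the long bar key well down, keep it down for two seconds and let it up again. Press gently from above, so that every box stays where it stands, and pick nothing up. Do not touch the box with the square key, the box with the cross-shaped key, or the loose connectors.

Things in the scene. Friction and masses are not known exactly. Their poses are not given: they have to be found in the camera images.
- box_round: Loose push-button box on the bench: white housing 90 (its x) x 70 (its y) x 42 mm high, rubber foot, about 0.45 kg, one black key in the middle of its top, 18 mm proud when up. The four boxes differ only in key shape and stand in any order, each turned up to about 30 degrees. Origin: centre of the underside, z up. This one has the round key, a disc 32 mm across.
- box_bar: Loose push-button box on the bench: white housing 90 (its x) x 70 (its y) x 42 mm high, rubber foot, about 0.45 kg, one black key in the middle of its top, 18 mm proud when up. The four boxes differ only in key shape and stand in any order, each turned up to about 30 degrees. Origin: centre of the underside, z up. This one has the long bar key, 60 mm along the box's x by 18 mm along its y.
- box_square: Loose push-button box on the bench: white housing 90 (its x) x 70 (its y) x 42 mm high, rubber foot, about 0.45 kg, one black key in the middle of its top, 18 mm proud when up. The four boxes differ only in key shape and stand in any order, each turned up to about 30 degrees. Origin: centre of the underside, z up. This one has the square key, 28 x 28 mm. Not to be used.
- box_cross: Loose push-button box on the bench: white housing 90 (its x) x 70 (its y) x 42 mm high, rubber foot, about 0.45 kg, one black key in the middle of its top, 18 mm proud when up. The four boxes differ only in key shape and stand in any order, each turned up to about 30 degrees. Origin: centre of the underside, z up. This one has the cross-shaped key, two crossing bars 40 x 12 mm. Not to be used.
- round_key_top (a point): Centre of the top face of the round key, 60 mm above the bench while the key is up; it goes down with the key.
- bar_key_top (a point): Centre of the top face of the bar key, 60 mm above the bench while the key is up; it goes down with the key.
- round_key (a joint): How far the round key is pressed, in m: 0 up, 0.010 fully down against a rigid stop. It moves straight down on a spring: about 1.5 N starts it, 4.5 N takes it half way, 7.5 N fully down; its switch works once it is more than half way down, so it need not hit the stop. It comes back up by itself when released.
- bar_key (a joint): How far the bar key is pressed, in m: 0 up, 0.010 fully down against a rigid stop. It moves straight down on a spring: about 1.5 N starts it, 4.5 N takes it half way, 7.5 N fully down; its switch works once it is more than half way down, so it need not hit the stop. It comes back up by itself when released.
- square_key (a joint): How far the square key is pressed, in m: 0 up, 0.010 fully down against a rigid stop. It moves straight down on a spring: about 1.5 N starts it, 4.5 N takes it half way, 7.5 N fully down; its switch works once it is more than half way down, so it need not hit the stop. It comes back up by itself when released.
- cross_key (a joint): How far the cross key is pressed, in m: 0 up, 0.010 fully down against a rigid stop. It moves straight down on a spring: about 1.5 N starts it, 4.5 N takes it half way, 7.5 N fully down; its switch works once it is more than half way down, so it need not hit the stop. It comes back up by itself when released.
- attenuator: Loose steel coaxial attenuator standing on end just beyond (the +x end of) the round-key box: 28 mm across, 54 mm high, 90 g. Origin: centre of the underside. Leave alone.
- adapter: Loose brass coaxial adapter standing on end just before (the -x end of) the bar-key box: 24 mm across, 36 mm high, 50 g. Origin: centre of the underside. Leave alone.
- terminator: Loose aluminium coaxial terminator standing on end just beyond (the +x end of) the square-key box: 32 mm across, 45 mm high, 80 g. Origin: centre of the underside. Leave alone.
Things that resemble listed ones, but are neither listed nor needed, are in the scene too. What is shaped like the box_bar but orange or pink is not meant.

How it is judged:
By the outcome, as a careful person would: the job done as asked, in the order asked, and still so for the second after the job is handed in, with the robot touching nothing.
It also fails if it takes over 48 s, if anything falls off the work surface, if the arm or the gripper's body presses on something with over 40 N, if the wrist force passes 120 N, or if a joint passes its speed limit or range.

### The arm

A 6-joint arm with a two-finger parallel gripper is mounted at the origin on the work surface. World frame = base frame: x ahead of the robot, y to its left, z up, the work surface at z = 0. Lengths are in m, angles in degrees, forces in N, time in s.
With the tool pointing down it reaches from about 0.4 to 0.825 m from the base axis. Payload 7 kg.
Tool frame: the origin (TCP) lies between the finger pads; the fingertips stand 19 mm ahead of it and the grasp point (between the pads) is the TCP (r.finger_overhang is the distance from the TCP to the fingertips, in m); z points along the fingers, y is the direction in which the jaws open and shut (so a half turn about z gives the same grasp; the last joint's range is limited). The gripper opens to 88 mm and grips with 3 to 60 N. Pads are 19 mm wide; open, the fingers measure 130 mm over their backs; the gripper's body (78 mm by 193 mm) begins 47 mm behind the grasp point.
Start: joints at [92.997, 20.546, 0.682, 0, -70.136, -16.507], TCP at [0.158, 0.656, 0.246] pointing down, gripper open.
Joint ranges: [-176.03, 176.03], [-82.01, 121.73], [-58.28, 71.71], [-173.87, 95.51], [-174.79, -0.11], [-173.66, 173.66]. Speed limits (degrees/s): [136.94, 136.94, 172.46, 180, 180, 180].

### API

Orientations are given as [roll, pitch, yaw] about the fixed x, y, z axes, in that order (R = Rz(yaw) Ry(pitch) Rx(roll)).
In Python, from plant import r, optics gives the robot as it stands. The module is installed in compiled form; this text tells all that it offers.
- The arm moves only by the tool step_arm, never from a script. Its argument "increments" is a list of rows, each an object of numbers: "tx", "ty", "tz": the shift along the world's x, y, z in mm; "ax", "ay", "az": the turn, a rotation vector about the world's x, y, z in degrees; "claw": the gripper command: -1 is shut, 1 is fully open, values between are in proportion. In form: [{"tx": .., "ty": .., "tz": .., "ax": .., "ay": .., "az": .., "claw": ..}, ...]. A call has 1 to 12 rows; each row shifts and turns the commanded pose from where the row before left it; what a row does not reach is not made up. A row lasts 1/10 s, in which the tool goes at most 50 mm and 8.59 degrees, less where a joint would pass 70% of its speed; a pose out of reach is approached as far as the arm can. A call with a gripper value outside its range is refused whole. The fingers move at their own pace and stop on an object; "newtons" is the grip in N (left out, the last holds). Time passes only in rows, so rows that do not move let the fingers close. It gives the time, the measured TCP pose, the force and the opening at its end, in the units of the state.
- r.get_state(): the state, without advancing time (a new reading comes with each control period).
- optics.capture(name): name is "scene" or "top" or "wrist"; returns a dict with "image" (400x640x3 uint8, blue, green, red), "depth" (400x640 float32, m along the optical axis (not along the pixel's ray), 0 where there is no reading), "fx", "fy", "cx", "cy" (pixels), "R" (3x3) and "t" (3): a world point X has camera coordinates R X + t. Camera axes: x right, y down, z forward; pixel columns grow to the right and rows downward; lengths in m; the calibration is good to about 2 mm. A picture is of the moment at which its call begins.
- r.close_job(): hands the job in, once; it reports no verdict.
The state is a dict: "time_s": time; "joints": joint angles; "qd": joint speeds; "joint_torque": joint torques, N m; "tcp_pos": TCP position; "eef_rot": TCP orientation; "contact_force": force on the tool from outside, world axes, zero at the start; "moment": the same for the moment, N m; "gripper_width": finger opening in m.
Only numpy, scipy, OpenCV 4.12 (cv2) and the standard library are available. Lean on these libraries where they do the work, as an engineer would, in place of code of your own. Each camera call takes 0.05 s, during which the arm holds its last target. There are 200 camera calls.

## Working session

There is one attempt and no reset: what is moved stays moved. The work goes in short steps, Python scripts to look and compute and a tool call to move; the robot and the scene stay as the last step left them, time stands still between calls to the robot, and variables do not carry over. Pictures are saved under pics/ and viewed, about 8 in all and at most 12, crops included, and the job is handed in when it is done.

Besides the shell and the picture viewer there is one more tool, called after "Emit:" as name(argument=value, ...), one argument or row to a line, values as JSON. step_arm: Moves the arm, as the interface text tells. Its arguments: {"type":"object","properties":{"increments":{"type":"array","items":{"type":"object","properties":{"tx":{"type":"number"},"ty":{"type":"number"},"tz":{"type":"number"},"ax":{"type":"number"},"ay":{"type":"number"},"az":{"type":"number"},"claw":{"type":"number"}}}},"newtons":{"type":"number"}},"required":["increments"]}

```bash
mkdir -p pics; python3 - <<'E'
from plant import r, optics
import cv2,pickle
d={n:optics.capture(n) for n in("top","scene")}
pickle.dump(d,open('d.pkl','wb'))
for n in d: cv2.imwrite(f'pics/{n}1.png',d[n]['image']); print(n,d[n]['R'],d[n]['t'],d[n]['fx'])
s=r.get_state();print(s)
E
```

```text
top [[ 0.02114147 -0.99975063 -0.00719177]
 [-0.99481989 -0.02032071 -0.09960144]
 [ 0.09943046  0.00926024 -0.99500142]] [0.04555282 0.55997816 1.08478899] 507.73007227038545
scene [[ 0.6607974   0.75042378  0.01452408]
 [ 0.47919955 -0.40691504 -0.77768113]
 [-0.57768035  0.5208496  -0.62849113]] [-0.38029746 -0.20139222  1.47396147] 496.23000433158734
{'time_s': 0.1, 'joints': array([ 9.29949604e+01,  2.05860201e+01,  6.41529304e-01, -1.81677401e-02,
       -7.01344037e+01, -1.65063532e+01]), 'qd': array([-0.06594681, -0.08513522,  0.12185153,  0.05838548,  0.07020633,
        0.00366697]), 'joint_torque': array([-3.01361659e-03, -5.84163594e+01,  2.93748450e+01,  7.01551393e+00,
        1.01505843e-02, -5.04142486e-05]), 'tcp_pos': array([0.15763647, 0.65594245, 0.24474883]), 'eef_rot': array([ 1.79919504e+02, -6.04159955e-03, -1.35175740e+01]), 'contact_force': array([ 0.00871221, -0.3959733 , -0.03601956]), 'moment': array([-0.00608818,  0.03339311, -0.02970179]), 'gripper_width': 0.0876521806722412}
```

View pics/top1.png

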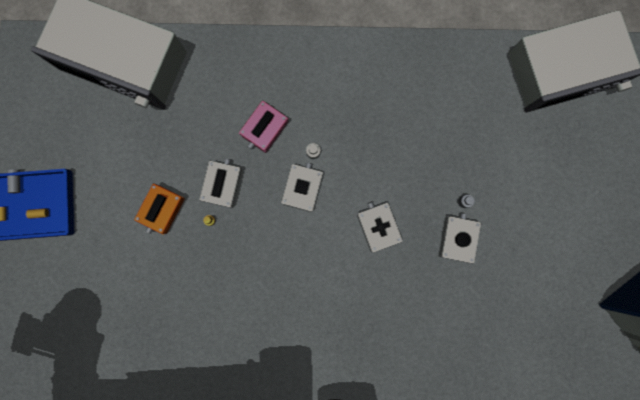

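View pics/scene1.png

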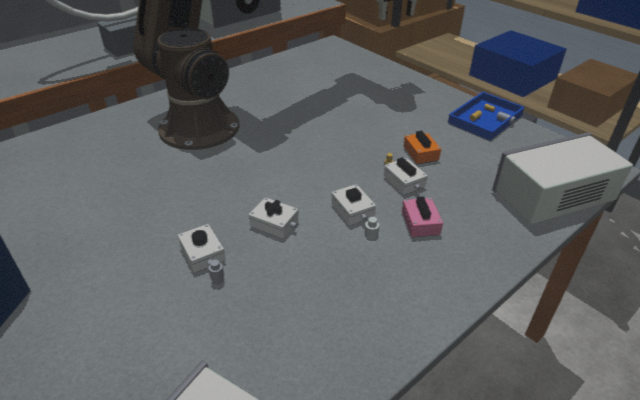

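The top view shows the round key at about (463,240) with the attenuator at (467,201). The bar key is at (218,183) on the white box, with the adapter at (209,220). The cross is at (380,227) and the square at (302,187). The orange and pink bar boxes are decoys. The scene view agrees with this order.

```bash
cat > h.py <<'E'
import numpy as np,cv2
def ray(c,u,v,z):
    R,t=np.array(c['R']),np.array(c['t']); o=-R.T@t
    d=R.T@np.array([(u-c['cx'])/c['fx'],(v-c['cy'])/c['fy'],1]); return o+d*(z-o[2])/d[2]
def key(c,u,v,w=18,z=.06,thr=60):
    m=np.zeros(c['image'].shape[:2],np.uint8); u,v=int(u),int(v)
    m[v-w:v+w,u-w:u+w]=(c['image'].max(2)<thr)[v-w:v+w,u-w:u+w]
    n,l,st,ce=cv2.connectedComponentsWithStats(m)
    i=l[v,u] or 1+np.argmax(st[1:,4])
    pts=np.argwhere(l==i)[:,::-1]
    P=np.array([ray(c,a,b,z)[:2] for a,b in pts]); q=P-P.mean(0)
    w_,V=np.linalg.eigh(q.T@q/len(q)); a=np.degrees(np.arctan2(V[1,1],V[0,1]))
    return P.mean(0).round(4),a.round(1),np.sqrt(12*w_).round(4),len(pts)
E
python3 - <<'E'
import pickle
from h import *
d=pickle.load(open('d.pkl','rb'))
for n,l in (("top",[(463,240),(218,183),(380,227),(302,187)]),("scene",[(200,238),(406,166)])):
    for u,v in l: print(n,u,v,key(d[n],u,v))
c=d['top']
print([ray(c,*p) .round(3) for p in ((467,201,.054),(209,220,.036),(160,208,.06),(263,125,.06))])
# box orientation
for u,v in((461,238),(221,183)):
    m=np.zeros((400,640),np.uint8);m[v-35:v+35,u-35:u+35]=(c['image'].min(2)>130)[v-35:v+35,u-35:u+35]
    k=max(cv2.findContours(m,0,2)[0],key=cv2.contourArea);P=np.array([ray(c,*p[0],.042)[:2] for p in k],np.float32);print(cv2.minAreaRect(P))
E
```

```text
top 463 240 (array([ 0.4654, -0.2557]), np.float64(90.7), array([0.0258, 0.0284]), 174)
top 218 183 (array([0.5749, 0.2638]), np.float64(168.3), array([0.0187, 0.0581]), 237)
top 380 227 (array([ 0.4881, -0.0828]), np.float64(179.4), array([0.0293, 0.0298]), 161)
top 302 187 (array([0.5704, 0.0862]), np.float64(-179.3), array([0.0257, 0.0273]), 154)
scene 200 238 (array([ 0.4773, -0.2658]), np.float64(156.7), array([0.0249, 0.039 ]), 167)
scene 406 166 (array([0.585 , 0.2502]), np.float64(160.7), array([0.0257, 0.0665]), 166)
[array([ 0.547, -0.267,  0.054]), array([0.496, 0.286, 0.036]), array([0.518, 0.386, 0.06 ]), array([0.702, 0.172, 0.06 ])]
((0.4653482735157013, -0.2576696276664734), (0.06670472770929337, 0.08752594888210297), 79.77222442626953)
((0.5755985975265503, 0.2654634714126587), (0.06640025973320007, 0.08781313896179199), 78.43235778808594)
```

Emit:
step_arm(
  increments=[
    {"tx": 35, "ty": -32, "claw": -1},
    {"tx": 35, "ty": -32, "claw": -1},
    {"tx": 35, "ty": -32, "claw": -1},
    {"tx": 35, "ty": -32, "claw": -1},
    {"tx": 35, "ty": -32, "claw": -1},
    {"tx": 35, "ty": -32, "claw": -1},
    {"tx": 35, "ty": -32, "claw": -1},
    {"tx": 35, "ty": -32, "claw": -1},
    {"tx": 35, "ty": -32, "claw": -1},
    {"tx": 35, "ty": -32, "claw": -1},
    {"tx": 35, "ty": -32, "claw": -1},
    {"tx": 32, "ty": -39, "claw": -1},
  ],
  newtons=10,
)

```text
$.increments[0]: bad value
```

Emit:
step_arm(
  increments=[
    {"tx": -9, "ty": -43},
    {"tx": -9, "ty": -43},
    {"tx": -9, "ty": -43},
    {"tx": -9, "ty": -43},
    {"tx": -9, "ty": -43},
    {"tx": -9, "ty": -43},
    {"tx": -9, "ty": -43},
    {"tx": -9, "ty": -43},
    {"tx": -9, "ty": -43},
    {"tx": -9, "ty": -43},
    {"tx": -9, "ty": -43},
    {"tx": -11, "ty": -49},
  ],
)

```text
$.increments[0]: bad value
```

Emit:
step_arm(
  increments=[
    {},
    {},
    {},
  ],
)

```text
$.increments[0]: bad value
```

Emit:
step_arm(
  increments=[
    {"tx": 35, "ty": -32, "tz": 0, "ax": 0, "ay": 0, "az": 0, "claw": -1},
    {"tx": 35, "ty": -32, "tz": 0, "ax": 0, "ay": 0, "az": 0, "claw": -1},
    {"tx": 35, "ty": -32, "tz": 0, "ax": 0, "ay": 0, "az": 0, "claw": -1},
    {"tx": 35, "ty": -32, "tz": 0, "ax": 0, "ay": 0, "az": 0, "claw": -1},
    {"tx": 35, "ty": -32, "tz": 0, "ax": 0, "ay": 0, "az": 0, "claw": -1},
    {"tx": 35, "ty": -32, "tz": 0, "ax": 0, "ay": 0, "az": 0, "claw": -1},
    {"tx": 35, "ty": -32, "tz": 0, "ax": 0, "ay": 0, "az": 0, "claw": -1},
    {"tx": 35, "ty": -32, "tz": 0, "ax": 0, "ay": 0, "az": 0, "claw": -1},
    {"tx": 35, "ty": -32, "tz": 0, "ax": 0, "ay": 0, "az": 0, "claw": -1},
    {"tx": 35, "ty": -32, "tz": 0, "ax": 0, "ay": 0, "az": 0, "claw": -1},
    {"tx": 35, "ty": -32, "tz": 0, "ax": 0, "ay": 0, "az": 0, "claw": -1},
    {"tx": 32, "ty": -39, "tz": 0, "ax": 0, "ay": 0, "az": 0, "claw": -1},
  ],
  newtons=10,
)

```text
time_s: 1.3
tcp_pos: [0.5756, 0.2644, 0.245]
eef_rot: [180.0, 0.0, -13.5]
contact_force: [0.6, 0.8, 0.6]
gripper_width: 0.0014
```

Emit:
step_arm(
  increments=[
    {"tx": -9, "ty": -43, "tz": 0, "ax": 0, "ay": 0, "az": 0, "claw": -1},
    {"tx": -9, "ty": -43, "tz": 0, "ax": 0, "ay": 0, "az": 0, "claw": -1},
    {"tx": -9, "ty": -43, "tz": 0, "ax": 0, "ay": 0, "az": 0, "claw": -1},
    {"tx": -9, "ty": -43, "tz": 0, "ax": 0, "ay": 0, "az": 0, "claw": -1},
    {"tx": -9, "ty": -43, "tz": 0, "ax": 0, "ay": 0, "az": 0, "claw": -1},
    {"tx": -9, "ty": -43, "tz": 0, "ax": 0, "ay": 0, "az": 0, "claw": -1},
    {"tx": -9, "ty": -43, "tz": 0, "ax": 0, "ay": 0, "az": 0, "claw": -1},
    {"tx": -9, "ty": -43, "tz": 0, "ax": 0, "ay": 0, "az": 0, "claw": -1},
    {"tx": -9, "ty": -43, "tz": 0, "ax": 0, "ay": 0, "az": 0, "claw": -1},
    {"tx": -9, "ty": -43, "tz": 0, "ax": 0, "ay": 0, "az": 0, "claw": -1},
    {"tx": -9, "ty": -43, "tz": 0, "ax": 0, "ay": 0, "az": 0, "claw": -1},
    {"tx": -11, "ty": -48, "tz": 0, "ax": 0, "ay": 0, "az": 0, "claw": -1},
  ],
)

```text
time_s: 2.5
tcp_pos: [0.4637, -0.2567, 0.2455]
eef_rot: [-180.0, -0.0, -13.5]
contact_force: [1.1, 0.4, -0.2]
gripper_width: 0.0002
```

Emit:
step_arm(
  increments=[
    {"tx": 0, "ty": 0, "tz": -30, "ax": 0, "ay": 0, "az": 0, "claw": -1},
    {"tx": 0, "ty": 0, "tz": -30, "ax": 0, "ay": 0, "az": 0, "claw": -1},
    {"tx": 0, "ty": 0, "tz": -30, "ax": 0, "ay": 0, "az": 0, "claw": -1},
    {"tx": 0, "ty": 0, "tz": -25, "ax": 0, "ay": 0, "az": 0, "claw": -1},
    {"tx": 0, "ty": 0, "tz": -15, "ax": 0, "ay": 0, "az": 0, "claw": -1},
    {"tx": 0, "ty": 0, "tz": 0, "ax": 0, "ay": 0, "az": 0, "claw": -1},
    {"tx": 0, "ty": 0, "tz": 0, "ax": 0, "ay": 0, "az": 0, "claw": -1},
  ],
)

```text
time_s: 3.2
tcp_pos: [0.4645, -0.2554, 0.1157]
eef_rot: [180.0, 0.0, -13.5]
contact_force: [-0.2, 0.3, 0.1]
gripper_width: 0.0004
```

```bash
python3 - <<'E'
from plant import r, optics
from h import *
a=optics.capture('wrist');b=optics.capture('scene')
cv2.imwrite('pics/w2.png',np.hstack([a['image'],cv2.resize(b['image'][160:320,90:346],(640,400))])[:, :, :]) if 0 else cv2.imwrite('pics/w2.png',cv2.resize(np.vstack([a['image'],cv2.resize(b['image'][160:320,90:346],(640,400))]),(480,600)))
print(r.get_state()['contact_force'])
E
```

```text
[-0.04195543  0.98996096  0.28093471]
```

View pics/w2.png

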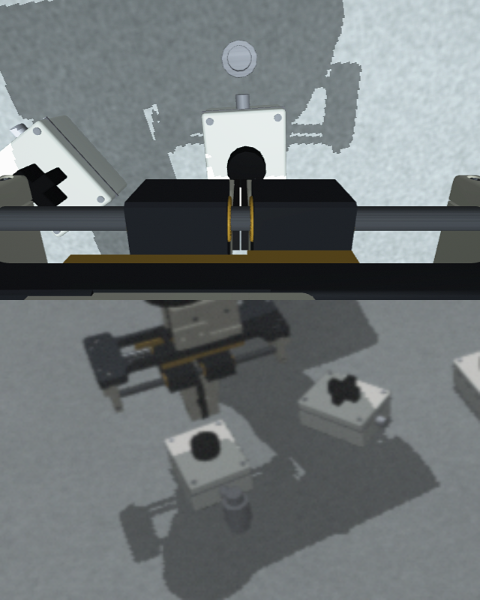

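The wrist view shows the fingertips centred (to about 3 mm) on the round key at (246,163). In the scene crop the tips at (203,415) are straight above the key at (206,445). The attenuator and cross box are clear.

Emit:
step_arm(
  increments=[
    {"tx": 0, "ty": -1, "tz": -10, "ax": 0, "ay": 0, "az": 0, "claw": -1},
    {"tx": 0, "ty": 0, "tz": -10, "ax": 0, "ay": 0, "az": 0, "claw": -1},
    {"tx": 0, "ty": 0, "tz": -8, "ax": 0, "ay": 0, "az": 0, "claw": -1},
    {"tx": 0, "ty": 0, "tz": -5, "ax": 0, "ay": 0, "az": 0, "claw": -1},
    {"tx": 0, "ty": 0, "tz": -3, "ax": 0, "ay": 0, "az": 0, "claw": -1},
    {"tx": 0, "ty": 0, "tz": -2, "ax": 0, "ay": 0, "az": 0, "claw": -1},
    {"tx": 0, "ty": 0, "tz": -2, "ax": 0, "ay": 0, "az": 0, "claw": -1},
    {"tx": 0, "ty": 0, "tz": 0, "ax": 0, "ay": 0, "az": 0, "claw": -1},
    {"tx": 0, "ty": 0, "tz": 0, "ax": 0, "ay": 0, "az": 0, "claw": -1},
  ],
)

```text
time_s: 4.2
tcp_pos: [0.4642, -0.2564, 0.0758]
eef_rot: [180.0, 0.0, -13.5]
contact_force: [-3.0, 0.1, 3.4]
gripper_width: 0.0005
```

Emit:
step_arm(
  increments=[
    {"tx": 0, "ty": 0, "tz": -1.5, "ax": 0, "ay": 0, "az": 0, "claw": -1},
    {"tx": 0, "ty": 0, "tz": -1.5, "ax": 0, "ay": 0, "az": 0, "claw": -1},
    {"tx": 0, "ty": 0, "tz": -1.5, "ax": 0, "ay": 0, "az": 0, "claw": -1},
    {"tx": 0, "ty": 0, "tz": 0, "ax": 0, "ay": 0, "az": 0, "claw": -1},
    {"tx": 0, "ty": 0, "tz": 0, "ax": 0, "ay": 0, "az": 0, "claw": -1},
    {"tx": 0, "ty": 0, "tz": 0, "ax": 0, "ay": 0, "az": 0, "claw": -1},
  ],
)

```text
time_s: 4.8
tcp_pos: [0.4645, -0.2564, 0.0713]
eef_rot: [180.0, -0.0, -13.5]
contact_force: [-2.8, 0.7, 6.8]
gripper_width: 0.0005
```

```bash
python3 - <<'E'
from plant import r, optics
from h import *
F=[]
for i in range(4):
    b=optics.capture('wrist' if i%2 else 'scene'); s=r.get_state(); F.append(s['contact_force'])
print(np.round(F,1),s['tcp_pos'])
E
```

```text
[[-3.8 -0.4  7.1]
 [-3.7  1.3  5.7]
 [-3.3  1.7  5.7]
 [-3.5  1.3  5.9]] [ 0.46448302 -0.25643969  0.07126287]
```

About 6 N matches a travel of about 8 mm, past half way. Releasing now, then moving to the bar.

Emit:
step_arm(
  increments=[
    {"tx": 0, "ty": 0, "tz": -0.5, "ax": 0, "ay": 0, "az": 0, "claw": -1},
    {"tx": 0, "ty": 0, "tz": 0, "ax": 0, "ay": 0, "az": 0, "claw": -1},
    {"tx": 0, "ty": 0, "tz": 3, "ax": 0, "ay": 0, "az": 0, "claw": -1},
    {"tx": 0, "ty": 0, "tz": 4, "ax": 0, "ay": 0, "az": 0, "claw": -1},
    {"tx": 0, "ty": 0, "tz": 6, "ax": 0, "ay": 0, "az": 0, "claw": -1},
    {"tx": 0, "ty": 0, "tz": 12, "ax": 0, "ay": 0, "az": 0, "claw": -1},
    {"tx": 0, "ty": 0, "tz": 25, "ax": 0, "ay": 0, "az": 0, "claw": -1},
    {"tx": 0, "ty": 0, "tz": 30, "ax": 0, "ay": 0, "az": 0, "claw": -1},
    {"tx": 0, "ty": 0, "tz": 30, "ax": 0, "ay": 0, "az": 0, "claw": -1},
    {"tx": 0, "ty": 0, "tz": 20, "ax": 0, "ay": 0, "az": 0, "claw": -1},
  ],
)

```text
time_s: 6.0
tcp_pos: [0.4654, -0.2566, 0.2038]
eef_rot: [180.0, -0.2, -13.5]
contact_force: [0.5, -0.5, -0.1]
gripper_width: 0.0003
```

Emit:
step_arm(
  increments=[
    {"tx": 9, "ty": 43, "tz": 0, "ax": 0, "ay": 0, "az": 0, "claw": -1},
    {"tx": 9, "ty": 43, "tz": 0, "ax": 0, "ay": 0, "az": 0, "claw": -1},
    {"tx": 9, "ty": 43, "tz": 0, "ax": 0, "ay": 0, "az": 0, "claw": -1},
    {"tx": 9, "ty": 43, "tz": 0, "ax": 0, "ay": 0, "az": 0, "claw": -1},
    {"tx": 9, "ty": 43, "tz": 0, "ax": 0, "ay": 0, "az": 0, "claw": -1},
    {"tx": 9, "ty": 43, "tz": 0, "ax": 0, "ay": 0, "az": 0, "claw": -1},
    {"tx": 9, "ty": 43, "tz": 0, "ax": 0, "ay": 0, "az": 0, "claw": -1},
    {"tx": 9, "ty": 43, "tz": 0, "ax": 0, "ay": 0, "az": 0, "claw": -1},
    {"tx": 9, "ty": 43, "tz": 0, "ax": 0, "ay": 0, "az": 0, "claw": -1},
    {"tx": 9, "ty": 43, "tz": 0, "ax": 0, "ay": 0, "az": 0, "claw": -1},
    {"tx": 9, "ty": 43, "tz": 0, "ax": 0, "ay": 0, "az": 0, "claw": -1},
    {"tx": 12, "ty": 48, "tz": 0, "ax": 0, "ay": 0, "az": 0, "claw": -1},
  ],
)

```text
time_s: 7.2
tcp_pos: [0.5755, 0.2664, 0.2017]
eef_rot: [-179.9, -0.0, -13.5]
contact_force: [0.9, -0.4, 0.7]
gripper_width: 0.0003
```

Emit:
step_arm(
  increments=[
    {"tx": 0, "ty": 0, "tz": -25, "ax": 0, "ay": 0, "az": 0, "claw": -1},
    {"tx": 0, "ty": 0, "tz": -25, "ax": 0, "ay": 0, "az": 0, "claw": -1},
    {"tx": 0, "ty": 0, "tz": -20, "ax": 0, "ay": 0, "az": 0, "claw": -1},
    {"tx": 0, "ty": 0, "tz": -15, "ax": 0, "ay": 0, "az": 0, "claw": -1},
    {"tx": 0, "ty": 0, "tz": 0, "ax": 0, "ay": 0, "az": 0, "claw": -1},
    {"tx": 0, "ty": 0, "tz": 0, "ax": 0, "ay": 0, "az": 0, "claw": -1},
  ],
)

```text
time_s: 7.8
tcp_pos: [0.5758, 0.2649, 0.1164]
eef_rot: [-180.0, -0.0, -13.5]
contact_force: [-0.0, -0.7, 0.5]
gripper_width: 0.0007
```

```bash
python3 - <<'E'
from plant import r, optics
from h import *
a=optics.capture('wrist');b=optics.capture('scene');t=optics.capture('top')
cv2.imwrite('pics/w3.png',cv2.resize(np.vstack([a['image'],cv2.resize(b['image'][80:240,280:536],(640,400))]),(480,600)))
cv2.imwrite('pics/t3.png',t['image'])
print(r.get_state()['contact_force'],r.get_state()['tcp_pos'])
print(key(t,463,240),key(b,200,238))
E
```

```text
[-6.52754638e-01 -6.16170460e-01 -4.23003986e-04] [0.57609921 0.26508497 0.11706594]
(array([ 0.4655, -0.2557]), np.float64(87.9), array([0.0255, 0.0278]), 168) (array([ 0.4775, -0.2658]), np.float64(157.0), array([0.0249, 0.0387]), 166)
```

View pics/w3.png

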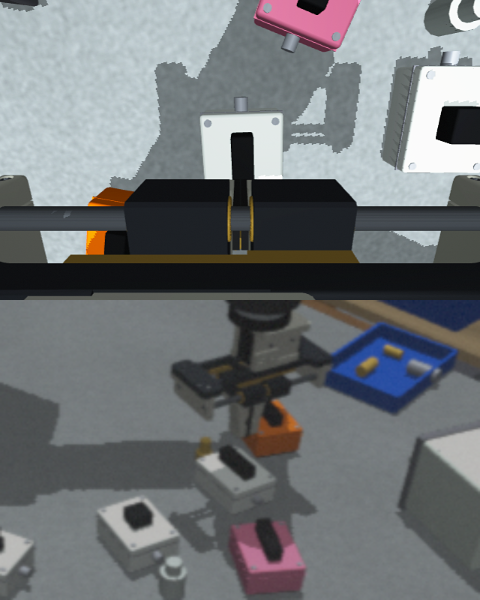

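The round box hasn't moved (under 1 mm) and its key is up. The wrist view shows the fingers centred on the white box's bar key at (242,160).

Emit:
step_arm(
  increments=[
    {"tx": 0, "ty": 0, "tz": -10, "ax": 0, "ay": 0, "az": 0, "claw": -1},
    {"tx": 0, "ty": 0, "tz": -10, "ax": 0, "ay": 0, "az": 0, "claw": -1},
    {"tx": 0, "ty": 0, "tz": -8, "ax": 0, "ay": 0, "az": 0, "claw": -1},
    {"tx": 0, "ty": 0, "tz": -5, "ax": 0, "ay": 0, "az": 0, "claw": -1},
    {"tx": 0, "ty": 0, "tz": -3, "ax": 0, "ay": 0, "az": 0, "claw": -1},
    {"tx": 0, "ty": 0, "tz": -2, "ax": 0, "ay": 0, "az": 0, "claw": -1},
    {"tx": 0, "ty": 0, "tz": -2, "ax": 0, "ay": 0, "az": 0, "claw": -1},
    {"tx": 0, "ty": 0, "tz": 0, "ax": 0, "ay": 0, "az": 0, "claw": -1},
    {"tx": 0, "ty": 0, "tz": 0, "ax": 0, "ay": 0, "az": 0, "claw": -1},
  ],
)

```text
time_s: 8.85
tcp_pos: [0.5754, 0.2645, 0.0759]
eef_rot: [180.0, -0.0, -13.5]
contact_force: [-3.2, -1.7, 3.4]
gripper_width: 0.0004
```

Same as for the round key. Pressing on, then holding.

Emit:
step_arm(
  increments=[
    {"tx": 0, "ty": 0, "tz": -2, "ax": 0, "ay": 0, "az": 0, "claw": -1},
    {"tx": 0, "ty": 0, "tz": -1.5, "ax": 0, "ay": 0, "az": 0, "claw": -1},
    {"tx": 0, "ty": 0, "tz": -1.5, "ax": 0, "ay": 0, "az": 0, "claw": -1},
    {"tx": 0, "ty": 0, "tz": 0, "ax": 0, "ay": 0, "az": 0, "claw": -1},
    {"tx": 0, "ty": 0, "tz": 0, "ax": 0, "ay": 0, "az": 0, "claw": -1},
  ],
)

```text
time_s: 9.35
tcp_pos: [0.5756, 0.2647, 0.0709]
eef_rot: [-180.0, -0.0, -13.5]
contact_force: [-2.0, -0.9, 6.9]
gripper_width: 0.0007
```

Emit:
step_arm(
  increments=[
    {"tx": 0, "ty": 0, "tz": 0, "ax": 0, "ay": 0, "az": 0, "claw": -1},
    {"tx": 0, "ty": 0, "tz": 0, "ax": 0, "ay": 0, "az": 0, "claw": -1},
    {"tx": 0, "ty": 0, "tz": 0, "ax": 0, "ay": 0, "az": 0, "claw": -1},
    {"tx": 0, "ty": 0, "tz": 0, "ax": 0, "ay": 0, "az": 0, "claw": -1},
    {"tx": 0, "ty": 0, "tz": 0, "ax": 0, "ay": 0, "az": 0, "claw": -1},
    {"tx": 0, "ty": 0, "tz": 0, "ax": 0, "ay": 0, "az": 0, "claw": -1},
    {"tx": 0, "ty": 0, "tz": 0, "ax": 0, "ay": 0, "az": 0, "claw": -1},
    {"tx": 0, "ty": 0, "tz": 0, "ax": 0, "ay": 0, "az": 0, "claw": -1},
    {"tx": 0, "ty": 0, "tz": 0, "ax": 0, "ay": 0, "az": 0, "claw": -1},
    {"tx": 0, "ty": 0, "tz": 0, "ax": 0, "ay": 0, "az": 0, "claw": -1},
    {"tx": 0, "ty": 0, "tz": 0, "ax": 0, "ay": 0, "az": 0, "claw": -1},
  ],
)

```text
time_s: 10.45
tcp_pos: [0.5756, 0.2647, 0.071]
eef_rot: [-180.0, -0.0, -13.5]
contact_force: [-2.6, -0.9, 5.5]
gripper_width: 0.0005
```

Emit:
step_arm(
  increments=[
    {"tx": 0, "ty": 0, "tz": 0, "ax": 0, "ay": 0, "az": 0, "claw": -1},
    {"tx": 0, "ty": 0, "tz": 0, "ax": 0, "ay": 0, "az": 0, "claw": -1},
    {"tx": 0, "ty": 0, "tz": 0, "ax": 0, "ay": 0, "az": 0, "claw": -1},
    {"tx": 0, "ty": 0, "tz": 0, "ax": 0, "ay": 0, "az": 0, "claw": -1},
    {"tx": 0, "ty": 0, "tz": 0, "ax": 0, "ay": 0, "az": 0, "claw": -1},
    {"tx": 0, "ty": 0, "tz": 0, "ax": 0, "ay": 0, "az": 0, "claw": -1},
    {"tx": 0, "ty": 0, "tz": 0, "ax": 0, "ay": 0, "az": 0, "claw": -1},
    {"tx": 0, "ty": 0, "tz": 0, "ax": 0, "ay": 0, "az": 0, "claw": -1},
    {"tx": 0, "ty": 0, "tz": 0, "ax": 0, "ay": 0, "az": 0, "claw": -1},
  ],
)

```text
time_s: 11.35
tcp_pos: [0.5756, 0.2647, 0.071]
eef_rot: [-180.0, -0.0, -13.5]
contact_force: [-1.8, -1.6, 6.1]
gripper_width: 0.0007
```

Emit:
step_arm(
  increments=[
    {"tx": 0, "ty": 0, "tz": 3, "ax": 0, "ay": 0, "az": 0, "claw": -1},
    {"tx": 0, "ty": 0, "tz": 4, "ax": 0, "ay": 0, "az": 0, "claw": -1},
    {"tx": 0, "ty": 0, "tz": 6, "ax": 0, "ay": 0, "az": 0, "claw": -1},
    {"tx": 0, "ty": 0, "tz": 12, "ax": 0, "ay": 0, "az": 0, "claw": -1},
    {"tx": 0, "ty": 0, "tz": 25, "ax": 0, "ay": 0, "az": 0, "claw": -1},
    {"tx": 0, "ty": 0, "tz": 30, "ax": 0, "ay": 0, "az": 0, "claw": -1},
    {"tx": 0, "ty": 0, "tz": 30, "ax": 0, "ay": 0, "az": 0, "claw": -1},
    {"tx": 0, "ty": 0, "tz": 15, "ax": 0, "ay": 0, "az": 0, "claw": -1},
    {"tx": 0, "ty": 0, "tz": 0, "ax": 0, "ay": 0, "az": 0, "claw": -1},
    {"tx": 0, "ty": 0, "tz": 0, "ax": 0, "ay": 0, "az": 0, "claw": -1},
  ],
)

```text
time_s: 12.35
tcp_pos: [0.5754, 0.2648, 0.1961]
eef_rot: [-179.9, -0.0, -13.5]
contact_force: [-0.9, 0.4, -0.4]
gripper_width: 0.0006
```

```bash
python3 - <<'E'
from plant import r, optics
from h import *
b=optics.capture('scene');t=optics.capture('top')
cv2.imwrite('pics/s4.png',b['image'])
s=r.get_state();print(s['contact_force'],s['tcp_pos'],s['time_s'])
print(key(t,463,240),key(t,218,183),key(t,380,227),key(t,302,187));print(key(b,200,238),key(b,406,166))
E
```

```text
[-0.61771551 -0.59574988 -0.30986064] [0.57493874 0.26440482 0.19475077] 12.45
(array([ 0.4655, -0.2557]), np.float64(93.1), array([0.0254, 0.0275]), 166) (array([0.5799, 0.2668]), np.float64(67.7), array([0.0602, 0.0865]), 891) (array([ 0.4879, -0.0824]), np.float64(140.3), array([0.0284, 0.0288]), 147) (array([0.5702, 0.086 ]), np.float64(175.9), array([0.0252, 0.0263]), 146)
(array([ 0.4774, -0.2658]), np.float64(155.7), array([0.0246, 0.0391]), 165) (array([0.5842, 0.251 ]), np.float64(161.3), array([0.0274, 0.0691]), 184)
```

View pics/s4.png

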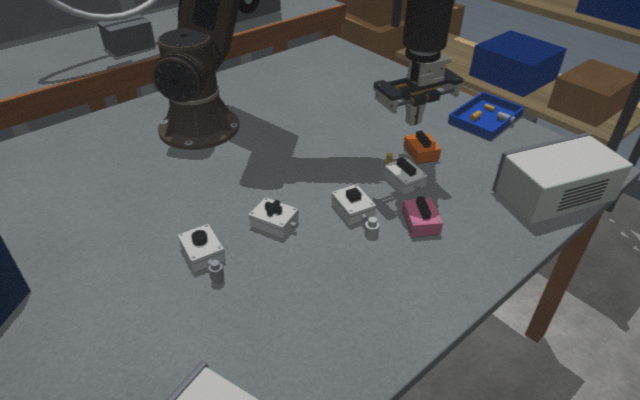

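The scene view shows all the boxes and connectors where they were, both keys up (round (200,238), bar (406,166)) and the gripper clear above. Handing in.

```bash
python3 -c "
from plant import r; print(r.close_job())"
```

```text
the job is handed in; nothing more can be done
None
```

The job is done and handed in. I pressed the round key and let it up, then pressed the white box's bar key, held it and let it up.

- **Round key:** pressed to about 8 mm at about 6 N, judged from the measured TCP height and force, since the key travel can't be read directly.
- **Bar key:** pressed to about 8 mm at about 6 N and kept down for about 2.2 s.
- **Limits:** the arm finished at about 12.5 s with the gripper clear. The highest upward force I read was about 7 N.
- **Sideways force:** I read about 2–4 N along x during both presses. No box moved as a result.

**Last checks:** the round, cross and square keys measured within about 0.5 mm of their first positions in the top view. The final top-view measurement of the bar key was useless, because the arm and its shadow covered it. The scene camera puts the bar key within about 1 mm of its first position and up. The loose connectors looked unmoved in that picture, but I did not measure them.

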